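# Index the flange to its next hole

## Robot

A 6-joint arm with a two-finger parallel gripper is mounted at the origin on the work surface. World frame = base frame: x ahead of the robot, y to its left, z up, the work surface at z = 0. Lengths are in m, angles in degrees, forces in N, time in s.
With the tool pointing down it reaches from about 0.3 to 0.75 m from the base axis. Payload 8.5 kg.
Tool frame: the origin (TCP) lies between the finger pads; the fingertips stand env.finger_overhang ahead of it and the grasp point (between the pads) lies 2 mm behind it (env.finger_overhang is the distance from the TCP to the fingertips, in m); z points along the fingers, y is the line along which they close (so a half turn about z gives the same grasp; the last joint's range is limited). The gripper opens to 85 mm and grips with 20 to 120 N. Pads are 22 mm wide; open, the fingers measure 114 mm over their backs; the gripper's body (76 mm by 85 mm) begins 54 mm behind the grasp point. The pads swing forward as they close: fully open they stand 13 mm farther back than shut.
Start: joints at [56.018, 21.807, 74.336, -0, 83.858, -12.336], TCP at [0.203, 0.511, 0.248] pointing down, gripper open.
Joint ranges: [-178.18, 178.18], [-50.72, 133.34], [12.68, 142.11], [-81.47, 261.47], [9.98, 163.14], [-165.26, 165.26]. Speed limits (degrees/s): [136.94, 136.94, 180, 180, 180, 180].

## Interface

Orientations are given as a 3x3 rotation matrix whose columns are the frame's x, y, z axes.
In Python, from rig import env gives the robot as it stands. The module is installed in compiled form; this text tells all that it offers.
- The arm moves only by the tool jog_arm, never from a script. Its arguments are lists of equal length, an entry for each row: "hand": the finger opening in m, from 0 to 0.0854; "travel": the shift along the world's x, y, z in m, a list of three; "yaw": the turn about the world's z in rad. A call has exactly 5 rows; each row shifts and turns the commanded pose from where the row before left it; what a row does not reach is not made up. A row lasts 1/8 s, in which the tool goes at most 62.5 mm and 10.7 degrees, less where a joint would pass 70% of its speed; a pose out of reach is approached as far as the arm can. A call is refused whole if a number of a shift passes 0.0625 or a number of a turn 0.188, either way. A call with a gripper value outside its range is refused whole. The fingers move at their own pace and stop on an object; "grip_force" is the grip in N (left out, the last holds). Time passes only in rows, so rows that do not move let the fingers close, or fill a call up. It gives the time, the measured TCP pose, the force, the opening and the grip force at its end, in the units of the state.
- env.observe(): the state, without advancing time (a new reading comes with each control period).
- env.get_image(name): name is "side" or "top"; returns the picture (400x640x3 uint8, red, green, blue); there is no depth.
- env.calibration(name): a dict with "fx", "fy", "cx", "cy" (pixels), "position" and "rotation" of the camera in the world. Camera axes: x right, y down, z forward; pixel columns grow to the right and rows downward; lengths in m; the calibration is good to about 2 mm. A picture is of the moment at which its call begins. calibration takes no time and is no camera call.
- env.close_job(): hands the job in; it is judged then, once.
The state is a dict: "time_s": time; "q": joint angles; "qvel": joint speeds; "joint_efforts": joint torques, N m; "position": TCP position; "tool_rot": TCP orientation; "ft_force": force on the tool from outside, world axes, zero at the start; "wrist_torque": the same for the moment, N m; "grip_width": finger opening in m; "gripper_force": force on a finger pad.
Only numpy, scipy, OpenCV 4.12 (cv2) and the standard library are available. Lean on these libraries where they do the work, as an engineer would, in place of code of your own. Each camera call takes 0.05 s, during which the arm holds its last target. There are 200 camera calls.

## Task

On the indexing head that carries the round five-hole flange, turn the bar handle three clicks clockwise (seen from above), so that the next hole comes round to the head's index pin, then let go. Leave the head with the square plate as it is set.

Things in the scene. Friction and masses are not known exactly. Their poses are not given: they have to be found in the camera images.
- flange_dial (a joint): Dial with the round aluminium flange: 92 mm across, 9 mm thick, five 9 mm dark holes 72 degrees apart, 36 mm from the axis. Radians, 0 at the start (a hole faces the index pin), growing clockwise seen from above. Vertical axis; a click (detent) every 24 degrees (0.419 rad), and it pulls itself to the nearest; about 0.1 N m to pass a click; stops at -1.0 and 2.6.
- flange_grip (a point): Point on that dial's axis where to hold its bar handle, 83 mm above the bench. Dark steel bar, 62 mm long along this frame's x, 16 mm thick along y (the faces to grip), from the flange's upper face (57 mm above the bench) up to 101 mm. z is up. It turns with the dial. Nothing else within 80 mm of the axis is higher than 57 mm above the bench.
- flange_base: Fixed base of that head: grey block 125 x 125 x 38 mm bolted to the bench, turned up to 40 degrees either way. Origin: centre of its underside, on the dial's axis; z up. Its index pin (steel, 8 mm across, top 52 mm above the bench) stands 56 mm from the axis along +x of this frame, just outside the flange's rim.
- square_dial (a joint): Dial of the other, otherwise equal head, which carries a square aluminium plate (70 x 70 mm, four holes) under the same bar handle; 0 at the start, clockwise positive. To be left alone. The two heads stand side by side, about 0.3 m apart, either way round.

How it is judged:
By the outcome, as a careful person would: the job done as asked, in the order asked, and still so for the second after the job is handed in, with the robot touching nothing.
It also fails if it takes over 35 s, if anything falls off the work surface, if the arm or the gripper's body presses on something with over 40 N, if the wrist force passes 120 N, or if a joint passes its speed limit or range.

## Working session

There is one attempt and no reset: what is moved stays moved. The work goes in short steps, Python scripts to look and compute and a tool call to move; the robot and the scene stay as the last step left them, time stands still between calls to the robot, and variables do not carry over. Pictures are saved under pics/ and viewed, at most 10 in all, crops included, and the job is handed in when it is done.

Besides the shell and the picture viewer there is one more tool, called after ">>>" in YAML: its name, and indented under it one key for each argument. jog_arm: Moves the arm, as the interface text tells. Its arguments: {"type":"object","properties":{"hand":{"type":"array"},"travel":{"type":"array"},"yaw":{"type":"array"},"grip_force":{"type":"number"}},"required":["hand","travel","yaw"]}

```bash
mkdir -p pics
python3 - <<'E'
from rig import env
import cv2
for n in("top","side"):
    cv2.imwrite(f"pics/{n}0.png",env.get_image(n)[:,:,::-1]); c=env.calibration(n); print(n,c)
o=env.observe(); print(o["time_s"],o["position"],o["tool_rot"],o["grip_width"],env.finger_overhang)
E
```

```text
top {'fx': 471.65662734377844, 'fy': 471.65662734377844, 'cx': 322.97482426377104, 'cy': 191.86609177670718, 'position': array([ 4.45845438e-01, -3.17990403e-04,  9.02906123e-01]), 'rotation': array([[ 0.01676389, -0.994228  ,  0.1059701 ],
       [-0.99977691, -0.01803014, -0.01100238],
       [ 0.01284953, -0.10576201, -0.99430845]])}
side {'fx': 410.31663082142165, 'fy': 410.31663082142165, 'cx': 320.87726629993693, 'cy': 199.34697686937236, 'position': array([ 0.4158356 , -0.48162471,  0.62161844]), 'rotation': array([[ 0.96652411, -0.17682665,  0.18591259],
       [-0.2561668 , -0.705944  ,  0.66031935],
       [ 0.01448182, -0.6858392 , -0.72760901]])}
0.1 [0.20274114 0.51102959 0.24778691] [[-9.29479190e-01  3.68873861e-01 -7.14550087e-04]
 [ 3.68874440e-01  9.29478677e-01 -1.01774895e-03]
 [ 2.88738085e-04 -1.20955573e-03 -9.99999227e-01]] 0.08527759161577514 0.017
```

View pics/top0.png

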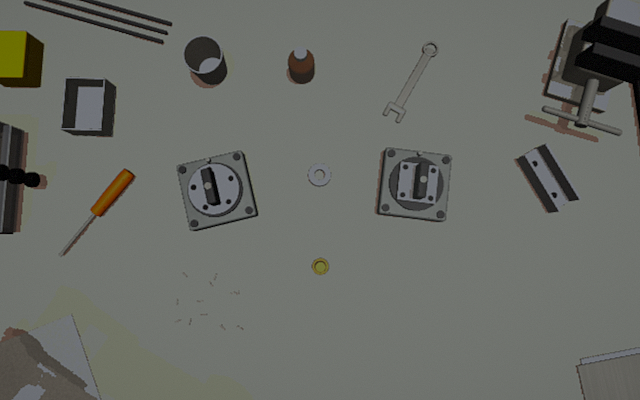

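View pics/side0.png

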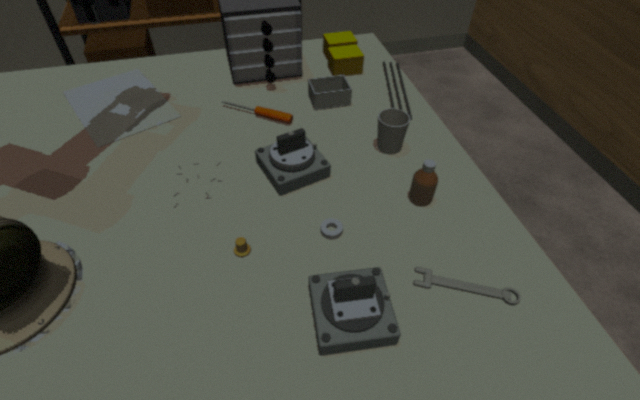

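The flange head is on the left of the top picture, about (215,190), with its pin up at about (209,160). The square plate is at about (418,182). I'll zoom in on the flange head.

Run:
```python
import cv2
a=cv2.imread("pics/top0.png")[145:235,170:265]
a=cv2.convertScaleAbs(a,alpha=1.6)
cv2.imwrite("pics/c0.png",cv2.resize(a,None,fx=6,fy=6,interpolation=cv2.INTER_CUBIC))
```

```text
(no output)
```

View pics/c0.png

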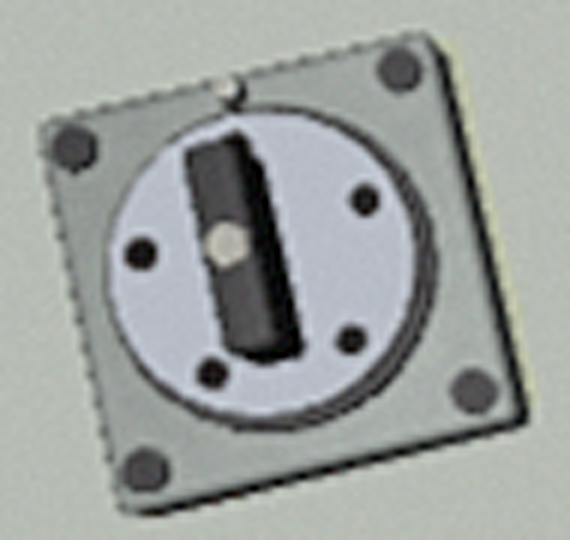

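The bar's cap is at crop (227,244), the pin at (232,90), four holes are visible and the base bolts are clear. Next I'll convert these to world positions.

```bash
cat > h.py <<'E'
import numpy as np
from rig import env
def w(p,z,n="top"):
    c=env.calibration(n); d=c["rotation"]@[(p[0]-c["cx"])/c["fx"],(p[1]-c["cy"])/c["fy"],1]
    return c["position"]+d*(z-c["position"][2])/d[2]
E
python3 - <<'E'
from h import *
cr=lambda x,y,z:w((170+(x+.0)/6-.4,145+y/6-.4),z)[:2]
b=[cr(x,y,.038) for x,y in((75,148),(400,68),(473,390),(147,470))]
print("base",np.mean(b,0),"flange",cr(261,261,.057),"cap",cr(227,244,.101))
h=np.array([cr(x,y,.057) for x,y in((141,254),(365,200),(351,340),(212,374))])
A=np.c_[2*h,np.ones(4)];s=np.linalg.lstsq(A,(h**2).sum(1),rcond=None)[0];c=s[:2]
print("holes centre",c,"r",np.sqrt(s[2]+c@c)); d=h-c; print(np.degrees(np.arctan2(d[:,1],d[:,0])))
p=cr(232,90,.052)-np.mean(b,0);print("pin",np.linalg.norm(p),np.degrees(np.arctan2(p[1],p[0])))
e=cr(183,150,.101)-cr(222,350,.101);print("bar",np.linalg.norm(e),np.degrees(np.arctan2(e[1],e[0])))
e=b[0]-b[3];print("base yaw",np.degrees(np.arctan2(e[1],e[0])))
q=[cr(242,132,.101)-cr(283,330,.101)];print(np.degrees(np.arctan2(q[0][1],q[0][0])))
E
```

```text
base [0.53924998 0.18837961] flange [0.53922898 0.18817879] cap [0.53906095 0.18821876]
holes centre [0.53872812 0.18818145] r 0.03608373385319926
[  86.8831495   -57.30853183 -129.30820842  158.64322516]
pin 0.05392133010468715 12.697568677046833
bar 0.0586251526604899 13.360284136938247
base yaw 15.103424051773628
13.886129213351548
```

>>> jog_arm:
  hand: [0.085,0.085,0.085,0.085,0.085]
  travel:
    - [0.0336,-0.0323,0]
    - [0.0336,-0.0323,0]
    - [0.0336,-0.0323,0]
    - [0.0336,-0.0323,0]
    - [0.0336,-0.0323,0]
  yaw: [0.063,0.063,0.063,0.063,0.063]
  grip_force: 40

```text
time_s: 0.72
position: [0.3717, 0.3485, 0.2481]
tool_rot: [[-0.998, 0.061, -0.001], [0.061, 0.998, -0.0], [0.001, -0.0, -1.0]]
ft_force: [-0.3, 0.7, 0.0]
grip_width: 0.0844
gripper_force: 0.0
```

>>> jog_arm:
  hand: [0.085,0.085,0.085,0.085,0.085]
  travel:
    - [0.0336,-0.0323,-0.018]
    - [0.0336,-0.0323,-0.018]
    - [0.0336,-0.0323,-0.018]
    - [0.0336,-0.0323,-0.018]
    - [0.0336,-0.0323,-0.018]
  yaw: [0.063,0.063,0.063,0.063,0.063]

```text
time_s: 1.35
position: [0.5397, 0.187, 0.1575]
tool_rot: [[-0.968, -0.251, -0.001], [-0.251, 0.968, -0.0], [0.001, 0.0, -1.0]]
ft_force: [0.3, 0.2, -0.3]
grip_width: 0.0853
gripper_force: 0.0
```

Run:
```python
from h import *
import cv2
a=env.get_image("side")[:,:,::-1];cv2.imwrite("pics/s1.png",cv2.resize(cv2.convertScaleAbs(a[40:240,180:440],alpha=1.6),None,fx=3,fy=3))
o=env.observe(); r=o["tool_rot"];print(o["time_s"],o["position"],np.degrees(np.arctan2(r[1,1],r[0,1])),o["q"],o["ft_force"])
```

```text
1.4 [0.54254982 0.18313508 0.15488483] 104.51444927365283 [  6.85146082  28.78410571  79.04334182  -0.09918813  72.29615645
 -97.63263275] [ 1.43101855 -4.32296862 -2.7705854 ]
```

View pics/s1.png

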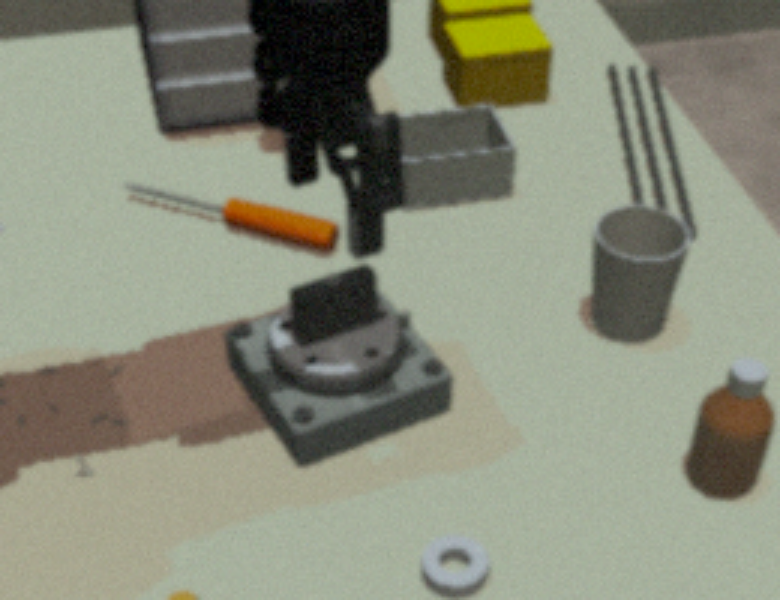

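The open fingers straddle the bar's line and sit above it, at crop (300,175) and (365,240). I'll settle, then descend.

>>> jog_arm:
  hand: [0.085,0.085,0.085,0.085,0.085]
  travel:
    - [0,0,0]
    - [0,0,0]
    - [0,0,-0.025]
    - [0,0,-0.025]
    - [0,0,-0.015]
  yaw: [0,0,0,0,0]

```text
time_s: 2.02
position: [0.5381, 0.1891, 0.0929]
tool_rot: [[-0.968, -0.251, -0.0], [-0.251, 0.968, 0.0], [0.0, 0.0, -1.0]]
ft_force: [-0.3, -0.4, 0.2]
grip_width: 0.0851
gripper_force: 0.0
```

>>> jog_arm:
  hand: [0.085,0.03,0.01,0.01,0.01]
  travel:
    - [0,0,-0.007]
    - [0,0,0]
    - [0,0,0]
    - [0,0,0]
    - [0,0,0]
  yaw: [0,0,0,0,0]

```text
time_s: 2.65
position: [0.5389, 0.1889, 0.0869]
tool_rot: [[-0.968, -0.249, 0.001], [-0.249, 0.968, 0.002], [-0.001, 0.002, -1.0]]
ft_force: [-0.6, -1.1, 0.5]
grip_width: 0.0159
gripper_force: 41.7
```

>>> jog_arm:
  hand: [0.01,0.01,0.01,0.01,0.01]
  travel:
    - [0,0,0]
    - [0,0,0]
    - [0,0,0]
    - [0,0,0]
    - [0,0,0]
  yaw: [0,0,0,0,0]

```text
time_s: 3.28
position: [0.5389, 0.1889, 0.0869]
tool_rot: [[-0.968, -0.25, 0.001], [-0.25, 0.968, 0.001], [-0.001, 0.001, -1.0]]
ft_force: [-1.6, 5.1, 4.3]
grip_width: 0.0151
gripper_force: 42.2
```

The grip is good, with the opening at about 16 mm. Turn 72° clockwise: -1.257 rad.

>>> jog_arm:
  hand: [0.01,0.01,0.01,0.01,0.01]
  travel:
    - [0,0,0]
    - [0,0,0]
    - [0,0,0]
    - [0,0,0]
    - [0,0,0]
  yaw: [-0.12,-0.12,-0.12,-0.12,-0.12]
  grip_force: 60

```text
time_s: 3.9
position: [0.5388, 0.188, 0.0869]
tool_rot: [[-0.939, 0.344, 0.0], [0.344, 0.939, -0.001], [-0.001, -0.0, -1.0]]
ft_force: [-2.7, -1.2, 6.1]
grip_width: 0.0153
gripper_force: 60.3
```

>>> jog_arm:
  hand: [0.01,0.01,0.01,0.01,0.01]
  travel:
    - [0,0,0]
    - [0,0,0]
    - [0,0,0]
    - [0,0,0]
    - [0,0,0]
  yaw: [-0.12,-0.12,-0.12,-0.12,-0.12]

```text
time_s: 4.53
position: [0.5383, 0.1874, 0.0869]
tool_rot: [[-0.58, 0.814, -0.001], [0.814, 0.58, -0.002], [-0.001, -0.002, -1.0]]
ft_force: [-5.5, -3.7, 7.5]
grip_width: 0.0155
gripper_force: 60.6
```

>>> jog_arm:
  hand: [0.01,0.01,0.01,0.01,0.01]
  travel:
    - [0,0,0]
    - [0,0,0]
    - [0,0,0]
    - [0,0,0]
    - [0,0,0]
  yaw: [-0.057,0,0,0,0]

```text
time_s: 5.15
position: [0.5383, 0.1873, 0.0869]
tool_rot: [[-0.536, 0.844, -0.001], [0.844, 0.536, -0.002], [-0.001, -0.002, -1.0]]
ft_force: [-5.4, -4.5, 8.1]
grip_width: 0.015
gripper_force: 60.6
```

Run:
```python
from h import *
o=env.observe(); r=o["tool_rot"];print(o["time_s"],np.degrees(np.arctan2(r[1,1],r[0,1])),o["wrist_torque"])
```

```text
5.15 32.43437999293605 [-0.65172213  0.82904992  0.04140067]
```

Turned 72°, and the torque about the axis is near zero, so it sits in a detent. Release and rise straight up, then move aside to look.

>>> jog_arm:
  hand: [0.05,0.085,0.085,0.085,0.085]
  travel:
    - [0,0,0]
    - [0,0,0]
    - [0,0,0]
    - [0,0,0]
    - [0,0,0]
  yaw: [0,0,0,0,0]

```text
time_s: 5.78
position: [0.5389, 0.1882, 0.0863]
tool_rot: [[-0.536, 0.844, -0.0], [0.844, 0.536, -0.0], [-0.0, -0.0, -1.0]]
ft_force: [-0.1, -0.7, 0.4]
grip_width: 0.0853
gripper_force: 0.0
```

>>> jog_arm:
  hand: [0.085,0.085,0.085,0.085,0.085]
  travel:
    - [0,0,0.02]
    - [0,0,0.03]
    - [0,0,0.04]
    - [0,0,0.04]
    - [0,0,0.03]
  yaw: [0,0,0,0,0]

```text
time_s: 6.4
position: [0.5389, 0.1882, 0.2481]
tool_rot: [[-0.536, 0.844, 0.002], [0.844, 0.536, 0.0], [-0.001, 0.001, -1.0]]
ft_force: [-0.5, 0.0, 0.2]
grip_width: 0.0847
gripper_force: 0.0
```

>>> jog_arm:
  hand: [0.085,0.085,0.085,0.085,0.085]
  travel:
    - [-0.04,0.04,0]
    - [-0.04,0.04,0]
    - [-0.04,0.04,0]
    - [-0.04,0.04,0]
    - [-0.04,0.04,0]
  yaw: [0,0,0,0,0]

```text
time_s: 7.02
position: [0.3374, 0.3893, 0.2464]
tool_rot: [[-0.536, 0.844, 0.0], [0.844, 0.536, 0.0], [0.0, 0.0, -1.0]]
ft_force: [0.7, 0.1, -1.1]
grip_width: 0.085
gripper_force: 0.0
```

>>> jog_arm:
  hand: [0.085,0.085,0.085,0.085,0.085]
  travel:
    - [-0.03,0.04,0]
    - [-0.03,0.04,0]
    - [-0.03,0.04,0]
    - [0,0,0]
    - [0,0,0]
  yaw: [0,0,0,0,0]

```text
time_s: 7.65
position: [0.249, 0.5078, 0.2462]
tool_rot: [[-0.536, 0.844, -0.0], [0.844, 0.536, -0.001], [-0.0, -0.0, -1.0]]
ft_force: [0.9, -0.2, -0.5]
grip_width: 0.0848
gripper_force: 0.0
```

Run:
```python
from h import *
import cv2
a=env.get_image("top")[:,:,::-1];cv2.imwrite("pics/t2.png",cv2.resize(cv2.convertScaleAbs(a[135:240,170:265],alpha=1.6),None,fx=5.5,fy=5.5,interpolation=cv2.INTER_CUBIC))
```

```text
(no output)
```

View pics/t2.png

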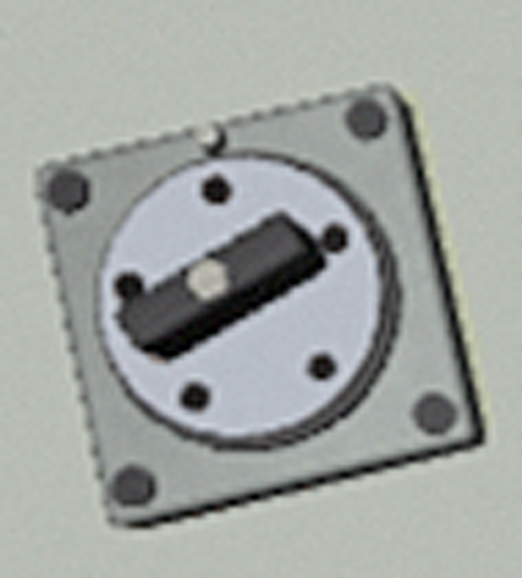

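A hole at (216,189) now faces the pin at (210,138). The bar has turned 72° clockwise, and the arm is clear.

```bash
python3 -c "
from rig import env
print(env.close_job())"
```

```text
the job is handed in; nothing more can be done
None
```

The flange dial was turned three clicks (72°) clockwise and released; the last top picture shows the next hole at the index pin. The arm stayed clear of the square-plate head, and the job was handed in at about 8 s.

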